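# Set and clamp the slotted fence of a circuit-board jig

### The job

Slide the slotted fence of the circuit-board jig away from the low board stop until the nose on its end is exactly opposite the tip of the pointer, while both clamping levers are still loose. Then tighten both levers clockwise as far as they go, leaving the fence on the mark, and do not disturb the other things on the bench.

Things in the scene. Friction and masses are not known exactly. Their poses are not given: they have to be found in the camera images.
- jig: Fixed grey base plate on the bench, 10 mm thick. Origin on its underside midway between the two studs (at y = +60 and -60 mm); it reaches from x = -170 to +120 mm, y = -140 to +140 mm. The fence slides along x, towards +x to the mark, and only so: 75 mm end to end, about 4 N to move, stays where left; the mark is never at an end. Board stop: 8 mm high ridge at x = -163 mm.
- fence_face (a point): Top middle of the fence's flange, on its flat face to -x: the face to push, clear all along. The fence is bare aluminium, 122 (x) x 160 (y) mm; its 5 mm foot lies on the plate with two slots round the studs. Flange 5 mm thick, 160 mm long, top 36 mm over the bench; a lip at the rear end (+122 mm x, top 25 mm over the bench) lets it be pushed back. Axes as the jig's.
- fence_nose (a point): Tip of the flat triangular nose, 18 mm long, on the +y end of the fence, on its top face 15 mm over the bench; it lies 2.5 mm in +x from the pushed face of the flange. Axes as the jig's.
- pointer_tip (a point): Tip of the flat triangular steel pointer fixed on the +y margin of the base plate, pointing to -y at the fence's end; 15 mm over the bench. This is the mark: the nose is right when it is at the same position along x (the tips pass 2 mm apart in y). It starts 20 to 68 mm in +x from the nose. Axes as the jig's.
- lever_left_pivot (a point): On the turning axis of the left (+y) clamping lever, at mid-height of its arm, 56 mm over the bench. Black 20 mm hub on the stud; level arm 12 mm wide, 13 mm high, its underside 50 mm over the bench (clear above the fence), ending in an 18 mm round knob centred 66 mm from the axis. This point's x axis turns with the lever and points along the arm.
- lever_left_end (a point): Centre of the knob at the end of the left lever's arm, 66 mm from the axis, 56 mm over the bench; the knob is 17 mm high.
- lever_right_pivot (a point): The same point of the right (-y) clamping lever, which is identical.
- lever_right_end (a point): Centre of the knob at the end of the right lever's arm.
- lever_left (a joint): Angle of the left lever in rad, growing clockwise seen from above: 0 = fully loose, arm along the jig's +x; 1.55 = fully tight against its stop, arm almost along the jig's -y. It starts between 0 and 0.35, takes about 2 N at its end to turn, and stays where it is left.
- lever_right (a joint): Angle of the right lever in rad, with the same meaning.
- parts_bin: Bystander: loose blue open bin, 150 x 100 x 55 mm, origin under its centre, beside the jig's -y edge.
- solder_spool: Bystander: loose metal spool standing upright, 56 mm diameter, 50 mm high, origin under its centre, beside the jig's +y edge.
- power_board: Bystander: loose green circuit board, 80 x 100 mm, 34 mm high with its capacitors, origin under its centre, beyond the jig's far (+x) edge.

How it is judged (in metres and radians):
On the way, in this order (a step that is already met when the one before it is completed fails the run):
1. the fence's nose is opposite the pointer (within 3 mm along x) with both levers still loose (under 0.8 rad) (x of fence_nose in the frame of pointer_tip between -0.003 and 0.003 m and value of joint each of lever_left, lever_right below 0.8 rad), for 0.3 s.
2. both levers tight (over 1.4 rad) (value of joint each of lever_left, lever_right above 1.4 rad), for 0.2 s.
At the end, for the whole second after the job is handed in: The fence's nose is opposite the pointer tip within 3 mm along x, and both levers are turned to at least 1.4 rad of their 1.55 rad (all of step 2 and x of fence_nose in the frame of pointer_tip between -0.003 and 0.003 m); the robot touches nothing.
It fails at once if a bystander (bin, spool or green board) is shifted by more than 20 mm (distance of any of parts_bin, solder_spool, power_board from where it was at the start of the episode above 0.02 m).
It also fails if it takes over 59 s, if anything falls off the work surface, if the arm or the gripper's body presses on something with over 40 N, if the wrist force passes 120 N, or if a joint passes its speed limit or range.

### The arm

A 6-joint arm with a two-finger parallel gripper is mounted at the origin on the work surface. World frame = base frame: x ahead of the robot, y to its left, z up, the work surface at z = 0. Lengths are in mm, angles in rad, forces in N, time in s.
With the tool pointing down it reaches from about 325 to 875 mm from the base axis. Payload 4.4 kg.
Tool frame: the origin (TCP) lies between the finger pads; the fingertips stand 17 mm ahead of it and the grasp point (between the pads) lies 2 mm behind it; z points along the fingers, y is the direction in which the jaws open and shut (so a half turn about z gives the same grasp; the last joint's range is limited). The gripper opens to 85 mm and grips with 20 to 120 N. Pads are 22 mm wide; open, the fingers measure 114 mm over their backs; the gripper's body (76 mm by 85 mm) begins 54 mm behind the grasp point. The pads swing forward as they close: fully open they stand 13 mm farther back than shut.
Start: joints at [-1.472, 0.207, 1.542, -0, 1.393, -0.15], TCP at [142.133, -557.159, 248.282] pointing down, gripper open.
Joint ranges: [-2.73, 2.73], [-0.86, 2.22], [0.23, 2.46], [-1.11, 4.25], [0.08, 2.63], [-2.82, 2.82]. Speed limits (rad/s): [2.79, 2.79, 3.14, 3.14, 3.14, 3.14].

### API

Orientations are given as a unit quaternion [x, y, z, w].
In Python, from bench import observe, camera, calibration, finish_job, find_in, pinpoint gives the robot as it stands.
- The arm moves only by the shell command python3 -m pendant 'ROWS' [FORCE]. ROWS is JSON, a list of rows, each a list of 5 numbers: the finger opening in m, from 0 to 0.0854, then the shift along the tool's x, y, z in m, then the turn about the tool's z in units of 5 degrees (1.0 is 5 degrees). In form: [[hand, x, y, z, roll], ...]. A call has exactly 5 rows; each row shifts and turns the commanded pose from where the row before left it, along the tool's axes as they then stand; what a row does not reach is not made up. A row lasts 1/8 s, in which the tool goes at most 62.5 mm and 10.7 degrees, less where a joint would pass 70% of its speed; a pose out of reach is approached as far as the arm can. A call with a gripper value outside its range is refused whole. The fingers move at their own pace and stop on an object; FORCE is the grip in N (left out, the last holds). Time passes only in rows, so rows that do not move let the fingers close, or fill a call up. It gives the time, the measured TCP pose, the force and the opening at its end, in the units of the state.
- observe(): the state, without advancing time (a new reading comes with each control period).
- camera(name): name is "scene" or "side" or "wrist"; returns the picture (384x512x3 uint8, blue, green, red); there is no depth.
- calibration(name): a dict with "fx", "fy", "cx", "cy" (pixels), "k1" (the pictures are not rectified: a ray, as slopes to the right and down, at radius r is drawn at 1 + k1 r^2 times it, then the intrinsics apply), "world_from_camera" (4x4, takes a point from camera to world coordinates). Camera axes: x right, y down, z forward; pixel columns grow to the right and rows downward; lengths in mm; the calibration is good to about 2 mm. A picture is of the moment at which its call begins: read the wrist's pose just before it. calibration takes no time and is no camera call; for the wrist camera it gives the pose at the moment of the call.
- finish_job(): hands the job in, once; it reports no verdict.
Trained networks look in the newest picture that a camera, given by its name, has taken for a name from the list of things; names that differ only in an ending like _2 or _b are one class to them, and where a whole thing is asked for, a point or a joint stands for the part that bears it (a point fixed in the world has none). Each returns a list of dicts, best first, with "conf" (0 to 1); they miss things now and then, are a little off and sometimes report something else, mostly with a low value. They report only what shows in the picture. A call takes as long as a camera call.
- find_in(camera, name): "xyz" ([x, y, z] in mm, in world coordinates, good to about 4 mm: the middle of the surface that is visible of it).
- pinpoint(camera, name): "xyz" ([x, y, z] in mm, in world coordinates, good to about 4 mm: a listed point, or the origin of a listed thing).
The state is a dict: "clock": time; "q": joint angles; "qd": joint speeds; "effort": joint torques, N m; "tool_pos": TCP position; "tcp_rot": TCP orientation; "ft_force": force on the tool from outside, world axes, zero at the start; "torque": the same for the moment, N m; "opening": opening from 0.0 (shut) to 1.0 (fully open).
Only numpy, scipy, OpenCV 4.12 (cv2) and the standard library are available. Lean on these libraries where they do the work, as an engineer would, in place of code of your own. Each camera call takes 0.05 s, during which the arm holds its last target.

## Working session

There is one attempt and no reset: what is moved stays moved. The work goes in short steps, Python scripts to look and compute and a shell command to move; the robot and the scene stay as the last step left them, time stands still between calls to the robot, and variables do not carry over. Pictures are saved under pics/ and viewed, and the job is handed in when it is done.

```bash
ls; mkdir -p pics
python3 - <<'E'
from bench import *
import cv2
print(observe())
for c in ["scene","side","wrist"]:
    im=camera(c); cv2.imwrite(f"pics/{c}0.png",im)
    for n in ["jig","fence_face","fence_nose","pointer_tip","lever_left_pivot","lever_left_end","lever_right_pivot","lever_right_end","parts_bin","solder_spool","power_board"]:
        if c=="wrist" : continue
        r=pinpoint(c,n)
        print(c,n,[( [round(float(v)) for v in d["xyz"]],round(float(d["conf"]),2)) for d in r[:2]], {k:v for k,v in (r[0].items() if r else [])if k not in("xyz","conf")})
E
```

```text
pics
{'clock': 0.0, 'q': array([-1.47150146e+00,  2.07445065e-01,  1.54296809e+00, -1.23647903e-06,
        1.39350461e+00, -1.50507721e-01]), 'qd': array([-1.19078811e-03,  5.77836353e-04,  7.93512064e-05,  8.57709935e-04,
        6.46850351e-04, -6.60527323e-04]), 'effort': array([-2.56557243e-03, -3.83041048e+01, -2.91597891e+01, -4.92722538e-04,
        1.07329694e-02, -9.45923745e-06]), 'tool_pos': array([ 142.05891134, -556.42634897,  247.1047885 ]), 'tcp_rot': array([ 9.92209284e-01,  1.24576824e-01,  2.91573787e-05, -1.16218854e-03]), 'ft_force': array([-0.10539087,  0.12668062,  0.15563665]), 'torque': array([ 0.00898533,  0.04476323, -0.04427862]), 'opening': 0.9981476790837936}
scene jig [([561, -5, -4], 0.83)] {}
scene fence_face [([481, -40, 38], 0.66)] {}
scene fence_nose [([452, 53, 14], 0.89)] {}
scene pointer_tip [([495, 78, 17], 0.59)] {}
scene lever_left_pivot [([543, 48, 56], 0.53), ([584, -64, 58], 0.5)] {}
scene lever_left_end [([610, 48, 54], 0.67), ([740, 109, 0], 0.65)] {}
scene lever_right_pivot [([584, -62, 55], 0.67)] {}
scene lever_right_end [] {}
scene parts_bin [([671, -237, -3], 0.91)] {}
scene solder_spool [([484, 185, 4], 0.88)] {}
scene power_board [([739, 108, -3], 0.98)] {}
side jig [([564, -7, -5], 0.97)] {}
side fence_face [([482, -32, 36], 0.92)] {}
side fence_nose [([450, 60, 13], 0.62)] {}
side pointer_tip [([671, -234, 0], 0.57), ([498, 75, 11], 0.42)] {}
side lever_left_pivot [([544, 46, 58], 0.77)] {}
side lever_left_end [([609, 54, 56], 0.84)] {}
side lever_right_pivot [([583, -61, 56], 0.52)] {}
side lever_right_end [([645, -49, 59], 0.59), ([608, 48, 56], 0.51)] {}
side parts_bin [([669, -233, 1], 0.63)] {}
side solder_spool [([484, 186, 1], 0.78), ([499, 76, 10], 0.38)] {}
side power_board [([740, 106, 0], 0.68), ([610, 50, 56], 0.17)] {}
```

View pics/scene0.png

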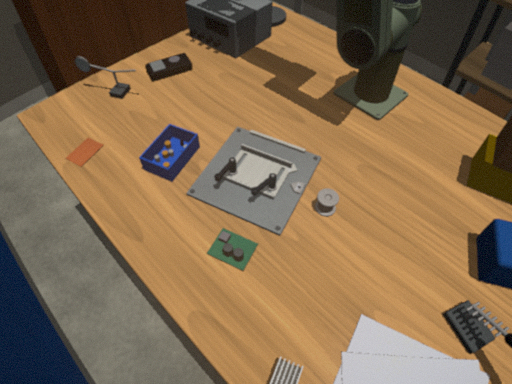

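View pics/side0.png

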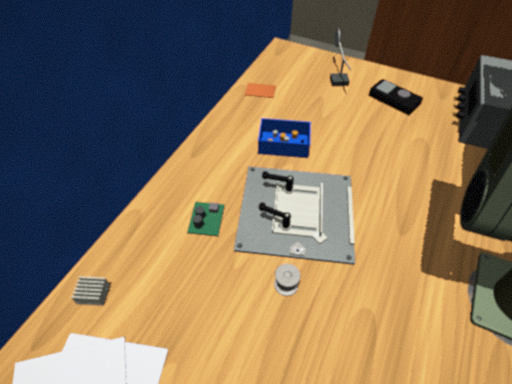

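View pics/wrist0.png

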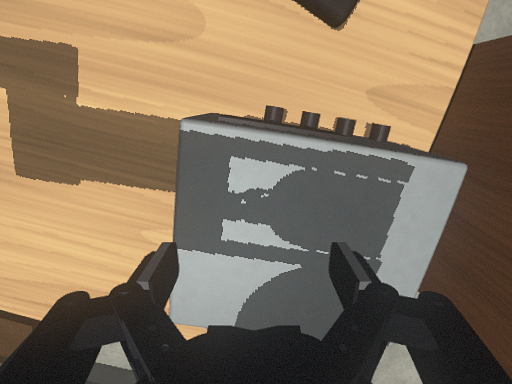

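Scene view: the jig is in the centre with its yaw about +20°. Both levers point along +x, and the nose is about 49 mm short of the pointer. The bystanders are clear. I'll move over the jig with the fingers shut.

```bash
python3 -m pendant '[[0,0.0423,-0.0415,0,0],[0,0.0423,-0.0415,0,0],[0,0.0423,-0.0415,0,0],[0,0.0423,-0.0415,0,0],[0,0.0423,-0.0415,0,0]]' 40; python3 -m pendant '[[0,0.0423,-0.0415,0,0],[0,0.0423,-0.0415,0,0],[0,0.0423,-0.0415,0,0],[0,0.0423,-0.0415,0,0],[0,0.0423,-0.0415,0,-1.26]]'
```

```text
clock: 1.88
tool_pos: [296.5, -302.3, 248.6]
tcp_rot: [0.992, 0.124, 0.0, 0.0]
ft_force: [0.2, -0.1, -0.3]
opening: 0.002
clock: 2.5
tool_pos: [450.3, -48.7, 248.8]
tcp_rot: [0.984, 0.18, 0.001, 0.0]
ft_force: [0.6, -0.0, -0.2]
opening: 0.005
```

```bash
cat > h.py <<'E'
from bench import *
import cv2, numpy as np
from scipy.spatial.transform import Rotation as R
def pins(c,names):
    out={}
    for n in names:
        r=pinpoint(c,n); out[n]=[(np.round(d["xyz"],1).tolist(),round(float(d["conf"]),2)) for d in r[:2]]
        print(c,n,out[n])
def proj(c,p,cal=None):
    cal=cal or calibration(c); W=np.array(cal["world_from_camera"]); q=np.linalg.inv(W)@np.append(p,1)
    s=q[:2]/q[2]; s=s*(1+cal["k1"]*(s@s)); return s[0]*cal["fx"]+cal["cx"], s[1]*cal["fy"]+cal["cy"]
def unproj(c,u,v,z,cal=None):
    cal=cal or calibration(c); W=np.array(cal["world_from_camera"])
    K=np.array([[cal["fx"],0,cal["cx"]],[0,cal["fy"],cal["cy"]],[0,0,1.]])
    s=cv2.undistortPoints(np.array([[[u,v]]],float),K,np.array([cal["k1"],0,0,0.]))[0,0]
    d=W[:3,:3]@np.array([s[0],s[1],1]); o=W[:3,3]; return o+d*(z-o[2])/d[2]
def state():
    s=observe(); r=R.from_quat(s["tcp_rot"]).as_matrix()
    print("t",round(s["clock"],2),"tcp",np.round(s["tool_pos"],1),"yaw",round(float(np.degrees(np.arctan2(r[1,0],r[0,0]))),2),"tilt",np.round(r[:,2],3),"F",np.round(s["ft_force"],1),"open",round(s["opening"],3))
    return s
E
python3 - <<'E'
from h import *
state(); cal=calibration("wrist"); im=camera("wrist"); cv2.imwrite("pics/w1.png",im)
np.save("cal1.npy",cal,allow_pickle=True)
pins("wrist",["jig","fence_face","fence_nose","pointer_tip","lever_left_pivot","lever_left_end","lever_right_pivot","lever_right_end"])
print(np.round(cal["world_from_camera"],2))
E
```

```text
t 2.5 tcp [450.3 -48.7 248.8] yaw 20.8 tilt [ 0.001 -0.001 -1.   ] F [ 0.6 -0.  -0.2] open 0.005
wrist jig [([564.0, -7.9, -4.6], 0.66), ([671.0, -230.9, -0.6], 0.25)]
wrist fence_face [([477.9, -34.2, 34.6], 0.69)]
wrist fence_nose [([450.6, 55.4, 14.0], 0.58)]
wrist pointer_tip [([501.3, 77.5, 12.9], 0.85)]
wrist lever_left_pivot [([540.3, 51.0, 55.8], 0.74), ([476.0, -35.6, 32.1], 0.69)]
wrist lever_left_end [([607.1, 49.5, 54.5], 0.61), ([650.4, -51.1, 60.6], 0.32)]
wrist lever_right_pivot [([579.2, -65.4, 57.2], 0.71)]
wrist lever_right_end [([647.2, -47.8, 60.3], 0.91)]
[[ 3.5000e-01 -8.9000e-01 -2.9000e-01  5.2527e+02]
 [-9.3000e-01 -3.4000e-01 -1.1000e-01 -1.8680e+01]
 [ 0.0000e+00  3.1000e-01 -9.5000e-01  3.7491e+02]
 [ 0.0000e+00  0.0000e+00  0.0000e+00  1.0000e+00]]
```

View pics/w1.png

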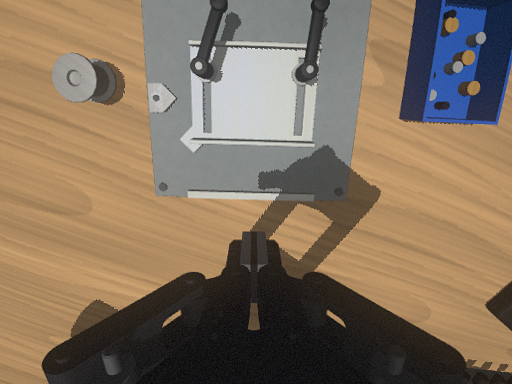

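The wrist picture shows the nose tip near (181,138), the pointer tip near (176,98), the flange line at rows 140–146 and the board stop at row 195. I'll enlarge it for pixel measurements.

Run:
```python
import cv2
im=cv2.imread("pics/w1.png"); c=im[80:210,140:370]
cv2.imwrite("pics/w1z.png",cv2.resize(c,None,fx=3.4,fy=3.4,interpolation=cv2.INTER_CUBIC))
```

```text
(no output)
```

View pics/w1z.png

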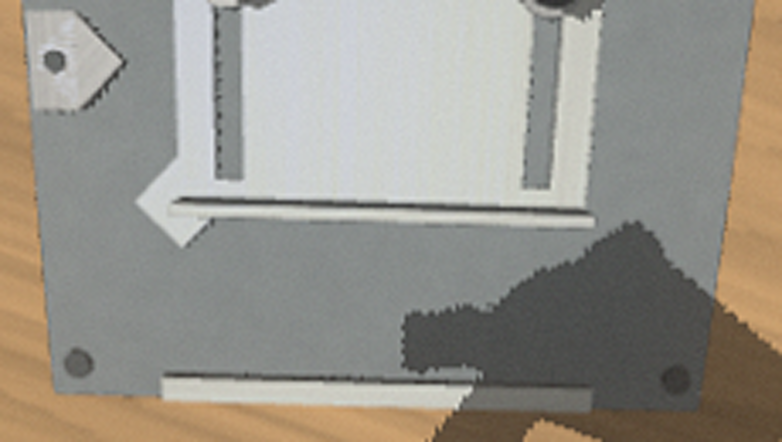

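Run:
```python
from h import *
cal=np.load("cal1.npy",allow_pickle=True).item()
f=lambda a,b,z: unproj("wrist",140+a/3.4,80+b/3.4,z,cal)
n=f(136,202,15);p=f(126,62,15);a=f(169,215,36);b=f(594,228,36);r1=f(162,396,18);r2=f(591,411,18)
for nm,v in zip("n p a b r1 r2".split(),(n,p,a,b,r1,r2)): print(nm,v.round(1))
for q0,q1 in((b,a),(r2,r1)):
    d=q0-q1; print(np.linalg.norm(d),np.degrees(np.arctan2(-d[0],d[1]))%180)
d=(a-b)[:2]; yaw=np.arctan2(-d[0],d[1]); 
for yaw in (yaw,np.radians(20.6)):
    ex=np.array([np.cos(yaw),np.sin(yaw)]); ey=np.array([-ex[1],ex[0]])
    print(np.degrees(yaw),"gap",(p-n)[:2]@ex,(p-n)[:2]@ey,"face x from nose",((a+b)/2-n)[:2]@ex)
    t=np.array([450.3,-48.7]); print("face from tcp",((a+b)[:2]/2-t)@ex,((a+b)[:2]/2-t)@ey,"stop",((r1+r2)[:2]/2-t)@ex)
```

```text
n [448.8  57.7  15. ]
p [498.4  76.2  15. ]
a [452.9  40.3  36. ]
b [ 504.9 -110.6   36. ]
r1 [375.4  24.5  18. ]
r2 [ 433.1 -146.8   18. ]
159.58780529161186 19.008025769960454
180.81568686675163 18.62221761255077
19.008025769960465 gap 52.93034433125473 1.3297141432478221 face x from nose -1.7661853685839415
face from tcp 31.433820304446197 3.462634853079338 stop -47.61251661810621
20.6 gap 52.94685569475347 -0.14128965601330626 face x from nose -4.478933014545981
face from tcp 31.51788496008411 2.588015977709158 stop -47.504244676739184
```

```bash
python3 -m pendant '[[0,0,-0.001,0.05,0.3],[0,0,-0.001,0.055,0],[0,0,-0.001,0.055,0],[0,0,0,0.035,0],[0,0,0,0.016,0]]'
python3 - <<'E'
from h import *
state(); im=camera("wrist"); cv2.imwrite("pics/w2.png",im)
E
```

```text
clock: 3.58
tool_pos: [446.6, -48.2, 35.4]
tcp_rot: [0.986, 0.165, -0.002, -0.001]
ft_force: [0.1, -1.0, 1.0]
opening: -0.001
t 3.58 tcp [446.6 -48.2  35.4] yaw 18.98 tilt [-0.004  0.001 -1.   ] F [ 0.1 -1.   1. ] open -0.001
```

View pics/w2.png

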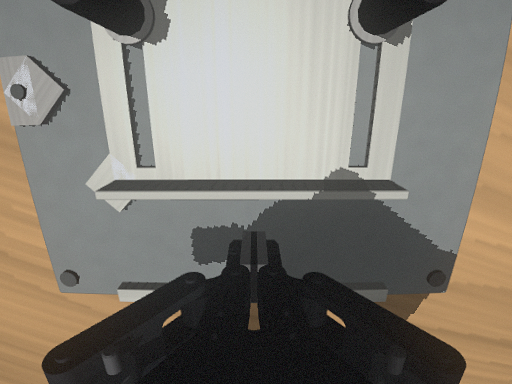

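The fingers are down between the board stop and the flange. The nose is at (87,183) and the pointer tip at (69,91). I'll push most of the way now.

```bash
python3 -m pendant '[[0,0.014,0,0,0],[0,0.014,0,0,0],[0,0.014,0,0,0],[0,0.014,0,0,0],[0,0.008,0,0,0]]'
python3 - <<'E'
from h import *
state(); cal=calibration("wrist");np.save("cal3.npy",cal,allow_pickle=True); im=camera("wrist"); cv2.imwrite("pics/w3.png",im)
cv2.imwrite("pics/w3z.png",cv2.resize(im[60:260,0:260],None,fx=3,fy=3,interpolation=cv2.INTER_CUBIC))
E
```

```text
clock: 4.25
tool_pos: [510.7, -27.0, 38.6]
tcp_rot: [0.986, 0.167, 0.001, 0.001]
ft_force: [-3.6, -3.6, 2.4]
opening: -0.001
t 4.25 tcp [510.7 -27.   38.6] yaw 19.18 tilt [ 0.002 -0.002 -1.   ] F [-3.6 -3.6  2.4] open -0.001
```

View pics/w3z.png

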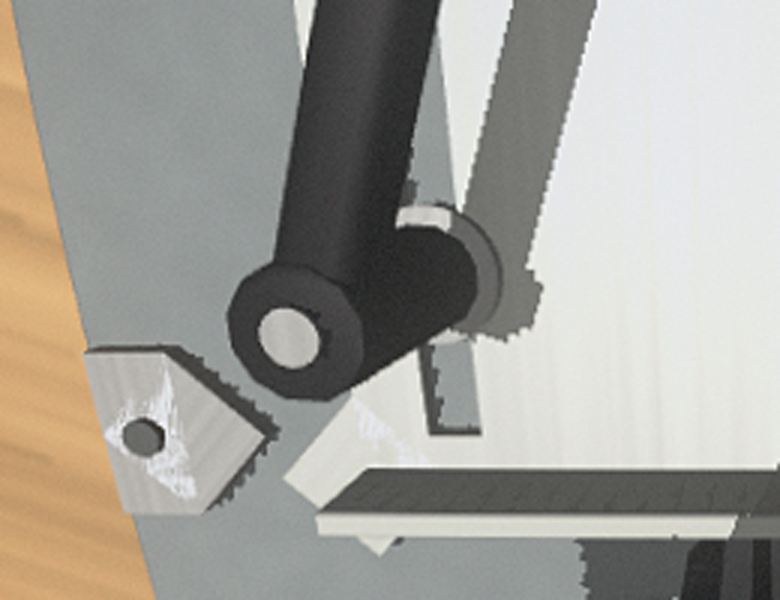

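Run:
```python
from h import *
cal=np.load("cal3.npy",allow_pickle=True).item()
p=unproj("wrist",268/3,60+437/3,15,cal);n=unproj("wrist",284/3,60+478/3,15,cal)
print(p,n)
for y in(19,19.3,20):
    y=np.radians(y);print((p-n)[:2]@[np.cos(y),np.sin(y)],(p-n)[:2]@[-np.sin(y),np.cos(y)])
```

```text
[497.98443159  77.37761984  15.        ] [489.82829453  72.81632131  15.        ]
9.19679264267223 1.65741400393262
9.205344735092497 1.6092372108694444
9.224317789438564 1.4966554086326218
```

The remaining gap is about 9.2 mm. I'll push 7.5 mm and look again.

```bash
python3 -m pendant '[[0,0.004,0,0,0],[0,0.0035,0,0,0],[0,0,0,0,0],[0,0,0,0,0],[0,0,0,0,0]]'
python3 - <<'E'
from h import *
state(); cal=calibration("wrist");np.save("cal4.npy",cal,allow_pickle=True); im=camera("wrist"); cv2.imwrite("pics/w4.png",im)
cv2.imwrite("pics/w4z.png",cv2.resize(im[160:260,20:150],None,fx=6,fy=6,interpolation=cv2.INTER_CUBIC))
E
```

```text
clock: 4.92
tool_pos: [516.2, -24.0, 37.3]
tcp_rot: [0.986, 0.166, 0.0, -0.0]
ft_force: [-0.2, 0.4, 0.1]
opening: 0.0
t 4.92 tcp [516.2 -24.   37.3] yaw 19.1 tilt [ 0.001  0.    -1.   ] F [-0.2  0.4  0.1] open 0.0
```

View pics/w4z.png

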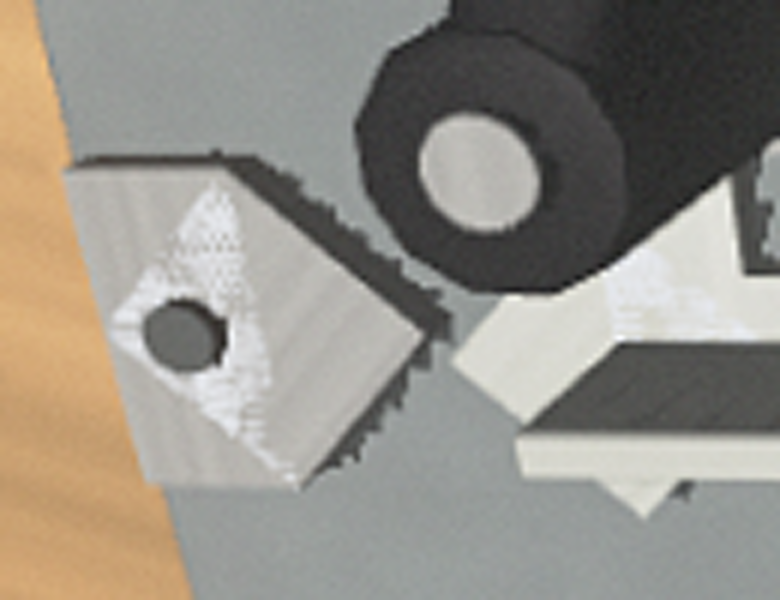

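Run:
```python
from h import *
cal=np.load("cal4.npy",allow_pickle=True).item()
p=unproj("wrist",20+424/6,160+337/6,15,cal);n=unproj("wrist",20+453/6,160+360/6,15,cal)
print(p,n)
for y in(19,19.3,20):
    y=np.radians(y);print((p-n)[:2]@[np.cos(y),np.sin(y)],(p-n)[:2]@[-np.sin(y),np.cos(y)])
```

```text
[497.50356502  78.10694762  15.        ] [495.92616855  74.77237292  15.        ]
2.5770890005198708 2.639352268964284
2.5908732274401647 2.6258225445793557
2.6227595459118116 2.5939738781676054
```

```bash
python3 -m pendant '[[0,0.0015,0,0,0],[0,0.001,0,0,0],[0,0,0,0,0],[0,0,0,0,0],[0,0,0,0,0]]'
python3 - <<'E'
from h import *
state(); cal=calibration("wrist");np.save("cal5.npy",cal,allow_pickle=True); im=camera("wrist"); cv2.imwrite("pics/w5.png",im)
cv2.imwrite("pics/w5z.png",cv2.resize(im[160:260,20:150],None,fx=6,fy=6,interpolation=cv2.INTER_CUBIC))
E
```

```text
clock: 5.6
tool_pos: [518.1, -23.4, 37.2]
tcp_rot: [0.986, 0.166, -0.0, -0.0]
ft_force: [-3.5, -0.4, 2.6]
opening: -0.001
t 5.6 tcp [518.1 -23.4  37.2] yaw 19.11 tilt [-0.001  0.    -1.   ] F [-3.5 -0.4  2.6] open -0.001
```

View pics/w5z.png

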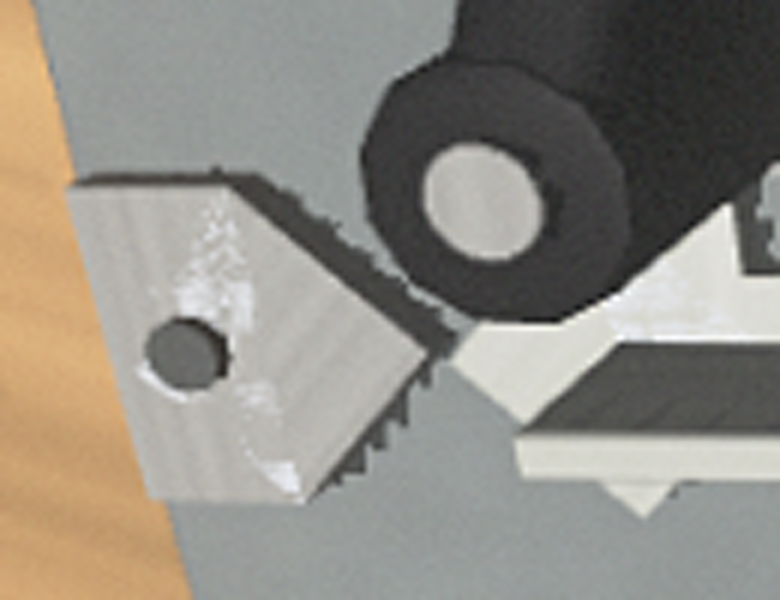

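The tips are within about 0.7 mm of each other. I'll add that, then back off and rise.

```bash
python3 -m pendant '[[0,0.0007,0,0,0],[0,0,0,0,0],[0,0,0,0,0],[0,-0.006,0,0,0],[0,-0.006,0,0,0]]'; python3 -m pendant '[[0,0,0,-0.055,0],[0,0,0,-0.055,0],[0,0,0,-0.055,0],[0,0,0,-0.03,0],[0,0,0,0,0]]'
python3 - <<'E'
from h import *
state(); cal=calibration("wrist");np.save("cal6.npy",cal,allow_pickle=True); im=camera("wrist"); cv2.imwrite("pics/w6.png",im)
cv2.imwrite("pics/w6z.png",cv2.resize(im[:,100:400],None,fx=2,fy=1.56*1,interpolation=cv2.INTER_CUBIC) if 0 else cv2.resize(im[0:200,100:360],None,fx=3,fy=3,interpolation=cv2.INTER_CUBIC))
pins("wrist",["lever_left_pivot","lever_left_end","lever_right_pivot","lever_right_end","fence_nose","pointer_tip"])
E
```

```text
clock: 6.28
tool_pos: [508.5, -27.3, 37.7]
tcp_rot: [0.986, 0.166, 0.001, 0.0]
ft_force: [-0.0, 0.5, -1.2]
opening: -0.003
clock: 6.9
tool_pos: [510.0, -27.7, 236.0]
tcp_rot: [0.986, 0.166, 0.004, 0.002]
ft_force: [0.0, -0.4, -0.6]
opening: -0.002
t 6.9 tcp [510.  -27.7 236. ] yaw 19.11 tilt [ 0.009 -0.002 -1.   ] F [ 0.  -0.4 -0.6] open -0.002
wrist lever_left_pivot [([538.9, 49.8, 56.2], 0.57)]
wrist lever_left_end [([606.3, 50.2, 55.3], 0.67), ([482.6, 191.3, 1.5], 0.54)]
wrist lever_right_pivot [([577.6, -64.9, 58.1], 0.85)]
wrist lever_right_end [([649.4, -47.9, 62.8], 0.57)]
wrist fence_nose [([498.2, 73.9, 15.7], 0.77)]
wrist pointer_tip [([497.4, 77.4, 12.2], 0.85)]
```

View pics/w6z.png

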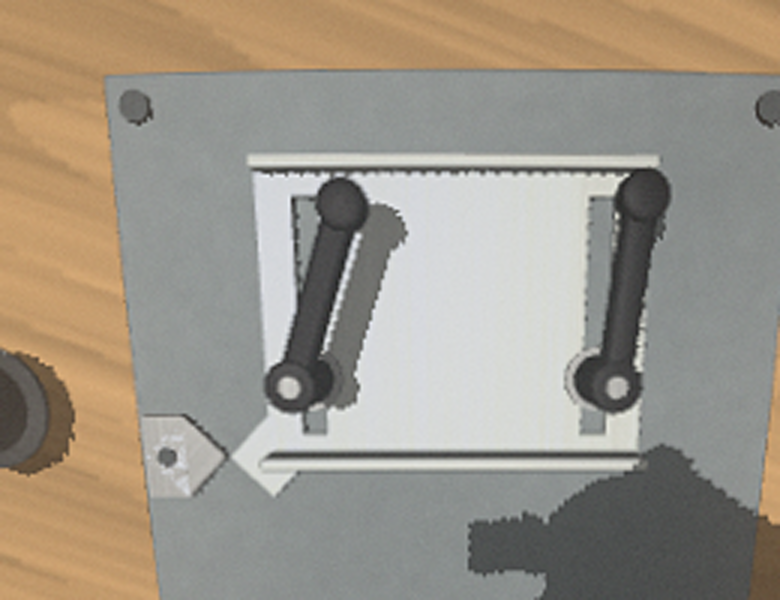

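The tips now sit at the same row (about 457 in the zoom), so the fence is on the mark. Next is the left lever: I'll turn the tool so its x axis is across the arm and go beside it on the counter-clockwise side.

```bash
python3 -m pendant '[[0,0.0343,-0.0269,0,0],[0,0.0343,-0.0269,0,0],[0,0.0343,-0.0269,0,0],[0,0,0,0,-2.1],[0,0,0,0,-2.1]]' 60; python3 -m pendant '[[0,0,0,0,-2.1],[0,0,0,0,-2.1],[0,0,0,0,-2.1],[0,0,0,0,-2.1],[0,0,0,0,-1.8]]'
python3 - <<'E'
from h import *
state(); cal=calibration("wrist"); im=camera("wrist"); cv2.imwrite("pics/w7.png",im)
pins("wrist",["lever_left_pivot","lever_left_end","lever_right_pivot","lever_right_end"])
E
```

```text
clock: 7.88
tool_pos: [578.2, 83.6, 230.8]
tcp_rot: [0.938, 0.346, -0.001, -0.0]
ft_force: [-0.4, -0.3, 0.1]
opening: -0.003
clock: 8.5
tool_pos: [578.0, 82.8, 231.0]
tcp_rot: [0.698, 0.716, -0.001, -0.001]
ft_force: [-0.5, 0.4, 0.1]
opening: -0.001
t 8.5 tcp [578.   82.8 231. ] yaw 91.42 tilt [-0.002  0.    -1.   ] F [-0.5  0.4  0.1] open -0.001
wrist lever_left_pivot [([541.2, 46.3, 55.9], 0.81)]
wrist lever_left_end [([609.8, 48.3, 51.9], 0.68)]
wrist lever_right_pivot []
wrist lever_right_end [([650.9, -47.7, 60.5], 0.52)]
```

View pics/w7.png

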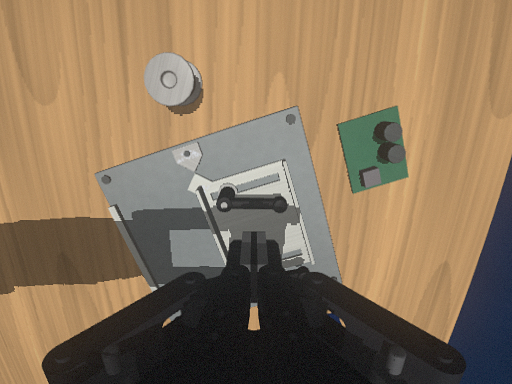

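Run:
```python
from h import *
for p in [(578,82.8,214),(578,82.8,56),(541.3,49.6,56),(607.3,50.5,56),(578,50,56)]: print(p,np.round(proj("wrist",p),0))
```

```text
(578, 82.8, 214) [254. 245.]
(578, 82.8, 56) [254. 177.]
(541.3, 49.6, 56) [223. 203.]
(607.3, 50.5, 56) [278. 203.]
(578, 50, 56) [253. 203.]
```

The projections agree with the picture: the arm runs along row 203, and the descent point is at (254,177), clear of the lever. I'll descend to TCP z = 61.

```bash
python3 -m pendant '[[0,0,0,0.05,0],[0,0,0,0.05,0],[0,0,0,0.045,0],[0,0,0,0.025,0],[0,0,0,0,0]]'; python3 -m pendant '[[0,-0.007,0.001,0,0],[0,-0.004,0.001,0,0],[0,-0.003,0,0,0],[0,-0.003,0,0,0],[0,0,0,0,0]]'
python3 - <<'E'
from h import *
state(); im=camera("wrist"); cv2.imwrite("pics/w8.png",im)
E
```

```text
clock: 9.38
tool_pos: [576.0, 82.8, 59.5]
tcp_rot: [0.701, 0.713, -0.002, -0.002]
ft_force: [-0.1, 0.4, 0.2]
opening: 0.0
clock: 10.0
tool_pos: [581.6, 66.1, 63.2]
tcp_rot: [0.7, 0.714, 0.001, 0.0]
ft_force: [1.5, 2.1, 1.5]
opening: 0.002
t 10.0 tcp [581.6  66.1  63.2] yaw 91.09 tilt [ 0.002  0.001 -1.   ] F [1.5 2.1 1.5] open 0.002
```

View pics/w8.png

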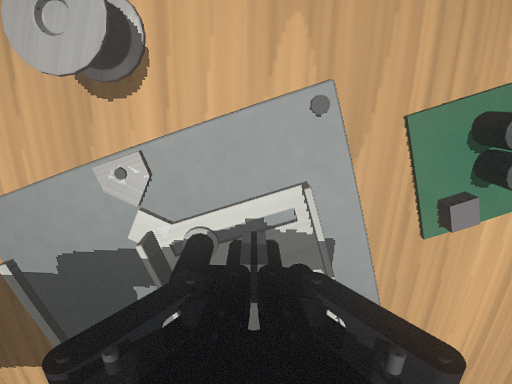

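The fingers have touched the arm. Now I'll sweep clockwise along the arc.

```bash
python3 -m pendant '[[0,-0.005,0.0018,0,1.4],[0,-0.005,0.0018,0,1.4],[0,-0.005,0.0018,0,1.4],[0,-0.005,0.0018,0,1.4],[0,-0.005,0.0018,0,1.4]]'
python3 - <<'E'
from h import *
s=state(); t=s["tool_pos"][:2]; P=np.array([541.3,49.6]); print("rel pivot",t-P,np.hypot(*(t-P)))
im=camera("wrist"); cv2.imwrite("pics/w9.png",im)
im=camera("side"); cv2.imwrite("pics/s9.png",cv2.resize(im[130:300,170:400],None,fx=3.4,fy=3.4,interpolation=cv2.INTER_CUBIC))
E
```

```text
clock: 10.68
tool_pos: [584.0, 40.9, 62.5]
tcp_rot: [0.883, 0.469, 0.001, -0.001]
ft_force: [0.8, 4.1, 1.4]
opening: -0.003
t 10.68 tcp [584.   40.9  62.5] yaw 55.88 tilt [ 0.     0.002 -1.   ] F [0.8 4.1 1.4] open -0.003
rel pivot [42.72173164 -8.73438544] 43.60545658252296
```

View pics/s9.png

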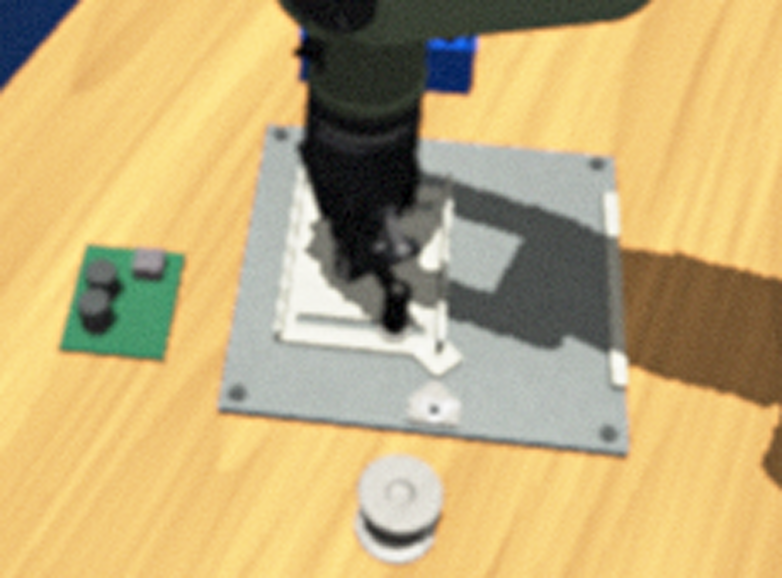

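View pics/w9.png

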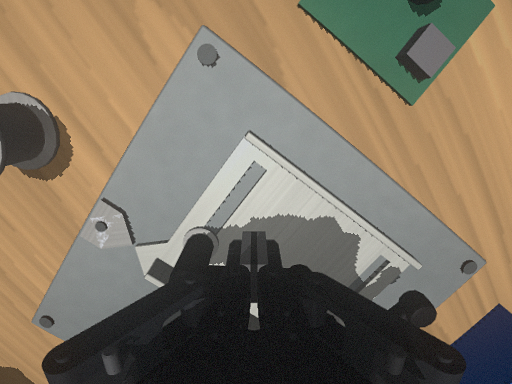

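```bash
python3 -m pendant '[[0,-0.005,0.0018,0,1.4],[0,-0.005,0.0018,0,1.4],[0,-0.005,0.0018,0,1.4],[0,-0.005,0.0018,0,1.4],[0,-0.004,0.0012,0,1.1]]'
python3 - <<'E'
from h import *
s=state(); t=s["tool_pos"][:2]; P=np.array([541.3,49.6]); print("rel pivot",t-P,np.hypot(*(t-P)))
im=camera("wrist"); cv2.imwrite("pics/w10.png",im)
E
```

```text
clock: 11.4
tool_pos: [572.9, 18.3, 62.4]
tcp_rot: [0.981, 0.196, 0.001, -0.0]
ft_force: [5.6, 5.7, -0.2]
opening: -0.002
t 11.4 tcp [572.9  18.3  62.4] yaw 22.55 tilt [ 0.002  0.001 -1.   ] F [ 5.6  5.7 -0.2] open -0.002
rel pivot [ 31.61085429 -31.27098655] 44.46482552320889
```

View pics/w10.png

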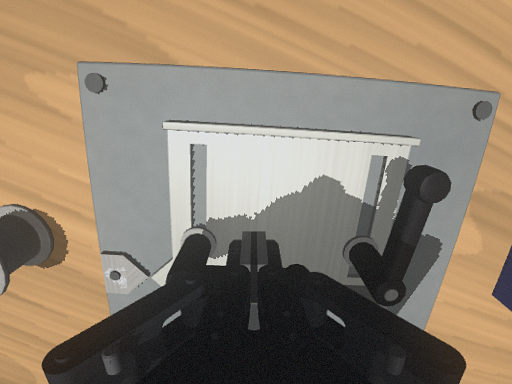

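```bash
python3 -m pendant '[[0,-0.002,0.0005,0,0.4],[0,-0.001,0,0,0],[0,-0.001,0,0,0],[0,0,0,0,0],[0,0,0,0,0]]'
python3 - <<'E'
from h import *
s=state(); t=s["tool_pos"][:2]; P=np.array([541.3,49.6]); print("rel pivot",t-P,np.hypot(*(t-P)))
E
```

```text
clock: 12.08
tool_pos: [572.8, 17.9, 62.7]
tcp_rot: [0.984, 0.18, 0.005, -0.001]
ft_force: [10.2, 8.7, -6.8]
opening: 0.004
t 12.07 tcp [572.8  17.9  62.7] yaw 20.7 tilt [ 0.01   0.003 -1.   ] F [10.2  8.7 -6.8] open 0.004
rel pivot [ 31.49393528 -31.70468037] 44.68841814849732
```

The force is up at 13 N with no further motion, so it's at the stop. I'll back off, rise and check.

```bash
python3 -m pendant '[[0,0.008,0,0,0],[0,0.008,0,0,0],[0,0,0,-0.05,0],[0,0,0,-0.055,0],[0,0,0,-0.055,0]]'
python3 - <<'E'
from h import *
s=state(); im=camera("wrist"); cv2.imwrite("pics/w11.png",im)
cal=calibration("wrist");np.save("cal11.npy",cal,allow_pickle=True)
pins("wrist",["lever_left_pivot","lever_left_end","lever_right_pivot","lever_right_end","fence_nose","pointer_tip"])
im=camera("side"); pins("side",["lever_left_pivot","lever_left_end"])
E
```

```text
clock: 12.7
tool_pos: [583.2, 21.1, 223.4]
tcp_rot: [0.984, 0.179, -0.001, 0.0]
ft_force: [0.3, -0.3, -0.3]
opening: -0.001
t 12.7 tcp [583.2  21.1 223.4] yaw 20.65 tilt [-0.002 -0.001 -1.   ] F [ 0.3 -0.3 -0.3] open -0.001
wrist lever_left_pivot [([539.3, 48.6, 55.2], 0.85)]
wrist lever_left_end [([671.9, -233.8, 1.1], 0.72), ([565.5, -16.4, 55.9], 0.6)]
wrist lever_right_pivot [([581.9, -64.5, 59.2], 0.88)]
wrist lever_right_end [([644.0, -48.2, 59.7], 0.86)]
wrist fence_nose [([500.9, 72.1, 17.5], 0.57)]
wrist pointer_tip [([498.9, 75.6, 14.7], 0.62), ([734.6, 111.4, 2.9], 0.29)]
side lever_left_pivot [([545.1, 49.0, 57.5], 0.66)]
side lever_left_end [([565.2, -8.3, 55.2], 0.71)]
```

View pics/w11.png

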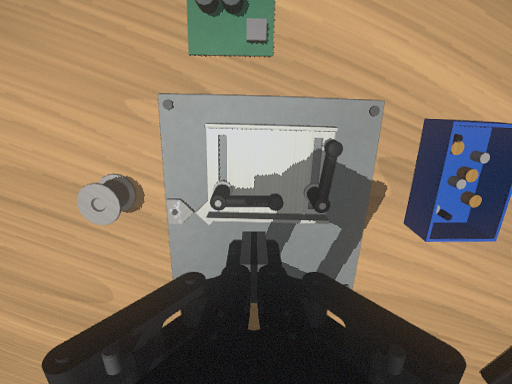

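The left lever lies nearly parallel to the fence (hub at (218,203), knob at (277,202)), and the nose and pointer are still opposite each other at row 211. Now the right lever.

```bash
python3 -m pendant '[[0,0.0059,0.026,0,0],[0,0.0059,0.026,0,0],[0,0,0,0,-2.06],[0,0,0,0,-2.06],[0,0,0,0,-2.06]]'; python3 -m pendant '[[0,0,0,0,-2.06],[0,0,0,0,-2.06],[0,0,0,0,-2.06],[0,0,0,0,-2.06],[0,0,0,0,-2.06]]'
python3 - <<'E'
from h import *
s=state(); t=s["tool_pos"]; im=camera("wrist"); cv2.imwrite("pics/w12.png",im)
for p in [(t[0],t[1],56),(580.7,-63.6,56),(646,-48.5,56)]: print(np.round(proj("wrist",p)))
E
```

```text
clock: 13.82
tool_pos: [613.6, -24.6, 221.6]
tcp_rot: [0.9, 0.437, -0.0, 0.0]
ft_force: [-0.2, 0.3, 0.8]
opening: 0.0
clock: 14.45
tool_pos: [613.5, -24.4, 221.7]
tcp_rot: [0.62, 0.784, -0.0, -0.0]
ft_force: [0.2, -0.4, 0.1]
opening: -0.001
t 14.45 tcp [613.5 -24.4 221.7] yaw 103.31 tilt [-0.001 -0.    -1.   ] F [ 0.2 -0.4  0.1] open -0.001
[254. 180.]
[219. 205.]
[276. 205.]
```

View pics/w12.png

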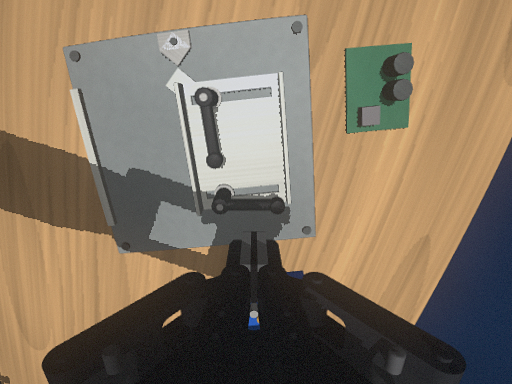

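The right hub is at (220,206) and the knob at (278,205), matching the projection. The descent spot (254,180) is clear of both levers.

```bash
python3 -m pendant '[[0,0,0,0.05,0],[0,0,0,0.05,0],[0,0,0,0.04,0],[0,0,0,0.02,0],[0,0,0,0,0]]'; python3 -m pendant '[[0,-0.006,0,0,0],[0,-0.004,0,0,0],[0,-0.003,0,0,0],[0,-0.002,0,0,0],[0,0,0,0,0]]'
python3 - <<'E'
from h import *
s=state(); t=s["tool_pos"][:2]; print(t-[580.7,-63.6]); r=R.from_quat(s["tcp_rot"]).as_matrix()[:2,:2]; print("d,r",r.T@(t-[580.7,-63.6]))
E
```

```text
clock: 15.12
tool_pos: [612.1, -23.4, 60.6]
tcp_rot: [0.623, 0.782, -0.001, -0.001]
ft_force: [-0.4, -0.5, 0.3]
opening: -0.002
clock: 15.75
tool_pos: [616.5, -37.8, 62.5]
tcp_rot: [0.623, 0.783, 0.0, 0.0]
ft_force: [-0.3, 0.9, 0.3]
opening: -0.003
t 15.75 tcp [616.5 -37.8  62.5] yaw 103.0 tilt [ 0. -0. -1.] F [-0.3  0.9  0.3] open -0.003
[35.78602904 25.83447633]
d,r [17.12233921 40.68028281]
```

```bash
python3 -m pendant '[[0,-0.005,0.0018,0,1.4],[0,-0.005,0.0018,0,1.4],[0,-0.005,0.0018,0,1.4],[0,-0.005,0.0018,0,1.4],[0,-0.005,0.0018,0,1.4]]'; python3 -m pendant '[[0,-0.005,0.0018,0,1.4],[0,-0.005,0.0018,0,1.4],[0,-0.005,0.0018,0,1.4],[0,-0.005,0.0018,0,1.4],[0,-0.005,0.0018,0,1.4]]'
python3 - <<'E'
from h import *
s=state(); t=s["tool_pos"][:2];  r=R.from_quat(s["tcp_rot"]).as_matrix()[:2,:2]; print("d,r",r.T@(t-[580.7,-63.6]))
im=camera("wrist"); cv2.imwrite("pics/w13.png",im)
E
```

```text
clock: 16.38
tool_pos: [625.2, -61.3, 62.4]
tcp_rot: [0.83, 0.558, 0.001, -0.001]
ft_force: [0.6, 2.8, 0.3]
opening: -0.004
clock: 17.0
tool_pos: [618.2, -86.6, 62.4]
tcp_rot: [0.959, 0.282, 0.001, -0.0]
ft_force: [1.8, 2.2, -0.3]
opening: -0.0
t 17.0 tcp [618.2 -86.6  62.4] yaw 32.79 tilt [ 0.002  0.001 -1.   ] F [ 1.8  2.2 -0.3] open -0.0
d,r [19.0479786  39.68073487]
```

View pics/w13.png

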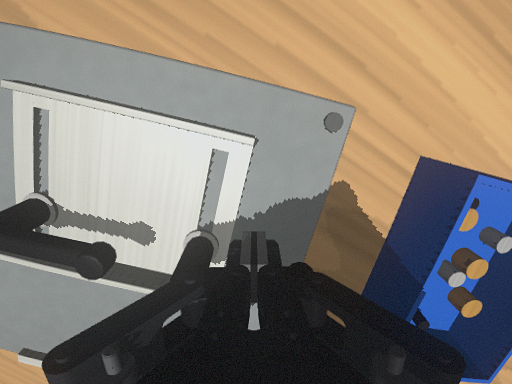

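```bash
python3 -m pendant '[[0,-0.005,0.0018,0,1.4],[0,-0.0045,0.0012,0,1.0],[0,-0.002,0,0,0],[0,-0.001,0,0,0],[0,-0.001,0,0,0]]'
python3 - <<'E'
from h import *
s=state(); t=s["tool_pos"][:2];  r=R.from_quat(s["tcp_rot"]).as_matrix()[:2,:2]; print("d,r",r.T@(t-[580.7,-63.6]))
E
```

```text
clock: 17.68
tool_pos: [611.5, -94.2, 62.7]
tcp_rot: [0.983, 0.183, 0.006, -0.0]
ft_force: [14.2, 7.1, -8.0]
opening: -0.003
t 17.68 tcp [611.5 -94.2  62.7] yaw 21.06 tilt [ 0.011  0.003 -1.   ] F [14.2  7.1 -8. ] open -0.003
d,r [17.748883  39.6206234]
```

The force is 16 N, so it's at the stop. I'll back off, rise and view from above with the camera centred.

```bash
python3 -m pendant '[[0,0.008,0,0,0],[0,0.008,0,0,0],[0,0,0,-0.05,0],[0,0,0,-0.055,0],[0,0,0,-0.055,0]]'; python3 -m pendant '[[0,-0.05,-0.03,0,0],[0,-0.05,-0.03,0,0],[0,-0.04,-0.02,0,0.3],[0,0,0,0,0],[0,0,0,0,0]]';python3 - <<'E'
from h import *
s=state(); cal=calibration("wrist");np.save("cal14.npy",cal,allow_pickle=True); im=camera("wrist"); cv2.imwrite("pics/w14.png",im)
pins("wrist",["lever_left_pivot","lever_left_end","lever_right_pivot","lever_right_end","fence_nose","pointer_tip"])
cv2.imwrite("pics/w14z.png",cv2.resize(im[40:220,110:370],None,fx=3,fy=3,interpolation=cv2.INTER_CUBIC))
camera("side"); pins("side",["lever_left_pivot","lever_left_end","lever_right_pivot","lever_right_end","parts_bin","solder_spool","power_board"])
E
```

```text
clock: 18.3
tool_pos: [621.7, -90.6, 223.6]
tcp_rot: [0.983, 0.183, -0.001, -0.0]
ft_force: [1.3, -0.6, -1.1]
opening: -0.003
clock: 18.92
tool_pos: [463.5, -66.4, 223.0]
tcp_rot: [0.986, 0.17, 0.001, 0.001]
ft_force: [0.3, -0.3, -0.0]
opening: -0.001
t 18.93 tcp [463.5 -66.4 223. ] yaw 19.53 tilt [ 0.002 -0.001 -1.   ] F [ 0.3 -0.3 -0. ] open -0.001
wrist lever_left_pivot [([538.7, 48.4, 55.6], 0.58)]
wrist lever_left_end [([566.8, -13.7, 54.0], 0.55)]
wrist lever_right_pivot [([577.6, -62.8, 60.1], 0.87)]
wrist lever_right_end [([607.9, -127.5, 59.1], 0.68)]
wrist fence_nose [([499.8, 72.9, 18.2], 0.7)]
wrist pointer_tip [([496.9, 74.9, 12.5], 0.65)]
side lever_left_pivot [([545.7, 50.0, 59.0], 0.58)]
side lever_left_end [([564.0, -9.7, 52.4], 0.49)]
side lever_right_pivot [([584.0, -62.2, 60.6], 0.71), ([497.8, 76.3, 14.6], 0.59)]
side lever_right_end [([604.5, -127.8, 56.5], 0.73)]
side parts_bin [([666.1, -233.1, -3.9], 0.85)]
side solder_spool [([483.7, 185.9, -1.9], 0.68), ([669.5, -238.0, -1.9], 0.56)]
side power_board [([564.0, -10.8, -3.1], 0.58), ([740.0, 110.1, -1.6], 0.55)]
```

View pics/w14z.png

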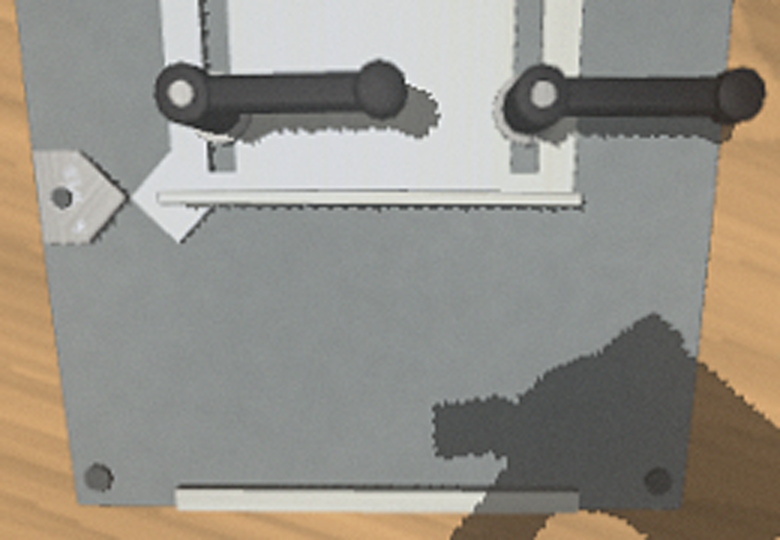

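Both arms are parallel to the flange, both tips are at zoom row 197, and the bystanders have not moved. The robot is clear of everything, so I'm handing in.

Run:
```python
from h import *
cal=np.load("cal14.npy",allow_pickle=True).item()
f=lambda a,b,z: unproj("wrist",110+a/3,40+b/3,z,cal)
d=(f(127,197,15)-f(132,197,15))[:2]; y=np.radians(19.2); print("gap x",d@[np.cos(y),np.sin(y)])
fl=(f(583,208,36)-f(157,204,36)); 
for k in ((181,93,382,90),(543,95,741,95)):
    v=f(k[2],k[3],64.5)-f(k[0],k[1],64.5); 
    print("lever from -y, deg",np.degrees(np.arctan2(v[1],v[0])-np.arctan2(fl[1],fl[0])))
print(finish_job()); state()
```

```text
gap x 0.01848304597596041
lever from -y, deg 0.9278469077441479
lever from -y, deg 1.4801679295723031
the job is handed in; nothing more can be done
None
the job is handed in; nothing more can be done
```

I pushed the fence about 53 mm with the closed fingers until its nose was opposite the pointer, with both levers still loose. Then I swept the left and right levers clockwise to their stops, backed off and handed in at about 19 s of the 59 s allowed.

- **Fence:** in the last wrist picture the nose and pointer were about 0.0 mm apart along x. The point network instead put the nose about 2 mm past the pointer, but it is only good to about 4 mm.
- **Levers:** both arms were within about 1.5° of the jig's -y direction, roughly 1.55 rad. The force rose to 13–16 N at the end of each sweep, as expected at the stops.
- **Bystanders:** the bin, spool and green board read at their starting places within about 5 mm. In the side view the network's top guess for the green board was wrong (it landed on the left lever's knob). Its second guess matched the start position.
- **Contact:** nothing was touching the robot when I handed in.

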